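# Stand the slumped slide box back up and close the keeper flap

### The arm

A 6-joint arm with a two-finger parallel gripper is mounted at the origin on the work surface. World frame = base frame: x ahead of the robot, y to its left, z up, the work surface at z = 0. Lengths are in m, angles in rad, forces in N, time in s.
With the tool pointing down it reaches from about 0.25 to 0.8 m from the base axis. Payload 8.5 kg.
Tool frame: the origin (TCP) lies between the finger pads; the fingertips stand 14 mm ahead of it and the grasp point (between the pads) lies 5 mm behind it; z points along the fingers, y is the line along which they close (so a half turn about z gives the same grasp; the last joint's range is limited). The gripper opens to 85 mm and grips with 20 to 120 N. Pads are 22 mm wide; open, the fingers measure 114 mm over their backs; the gripper's body (76 mm by 85 mm) begins 54 mm behind the grasp point. The pads swing forward as they close: fully open they stand 13 mm farther back than shut.
Start: joints at [-1.163, 0.238, -0.013, 1.319, 0, 1.571], TCP at [0.208, -0.482, 0.245] pointing down, gripper open.
Joint ranges: [-2.66, 2.66], [-1.03, 1.9], [-1.14, 1.46], [-1.82, 2.27], [-1.45, 1.34], [-3.14, 3.14]. Speed limits (rad/s): [2.22, 2.22, 2.79, 3.14, 3.14, 3.14].

### API

Orientations are given as a rotation vector (axis times angle).
In Python, from workcell import bot, cams, order gives the robot as it stands. The module is installed in compiled form; this text tells all that it offers.
- The arm moves only by the tool play_rows, never from a script. Its argument "deltas" is a list of rows, each a list of 6 numbers: the shift along the tool's x, y, z as a fraction of full scale, then the turn, a rotation vector about the tool's x, y, z as a fraction of full scale. In form: [[tx, ty, tz, wx, wy, wz], ...]. A call has 1 to 10 rows; each row is the pose to reach, as a shift and turn from the pose commanded when the call began, along the tool's axes at that moment; what a row does not reach only later rows make up. Full scale, the value 1, is 200 mm for a shift and 60 degrees for a turn. A row lasts 1/8 s, in which the tool goes at most 62.5 mm and 10.7 degrees, less where a joint would pass 70% of its speed; a pose out of reach is approached as far as the arm can. A call with a number of a shift or a turn outside -1 to 1 is refused whole. A call with a gripper value outside its range is refused whole. "hand" is the opening, from -1 (shut) to 1 (fully open), set as the call begins (left out, the last holds). The fingers move at their own pace and stop on an object; the grip force is fixed at half the most. Time passes only in rows, so rows that repeat a pose let the fingers close. It gives the time, the measured TCP pose, the force, the opening and the grip force at its end, in the units of the state.
- bot.sense(): the state, without advancing time (a new reading comes with each control period).
- cams.get_image(name): name is "scene" or "top" or "wrist"; returns the picture (480x640x3 uint8, red, green, blue); there is no depth.
- cams.get_calibration(name): a dict with "camera_matrix" (3x3 intrinsics, pixels), "R" (3x3) and "t" (3): a world point X has camera coordinates R X + t; the wrist camera has in their place "tool_from_camera" (4x4, takes a point from camera to tool coordinates, whose origin is the TCP and whose axes are the flange's). Camera axes: x right, y down, z forward; pixel columns grow to the right and rows downward; lengths in m; the calibration is good to about 2 mm. A picture is of the moment at which its call begins: read the wrist's pose just before it. get_calibration takes no time and is no camera call.
- order.close_job(): hands the job in; it is judged then, once.
The state is a dict: "t": time; "q": joint angles; "joint_vel": joint speeds; "joint_torque": joint torques, N m; "eef_pos": TCP position; "eef_rot": TCP orientation; "force": force on the tool from outside, world axes, zero at the start; "wrist_torque": the same for the moment, N m; "finger_gap": opening from 0.0 (shut) to 1.0 (fully open); "gripper_force": force on a finger pad.
Only numpy, scipy, OpenCV 4.12 (cv2) and the standard library are available. Lean on these libraries where they do the work, as an engineer would, in place of code of your own. Each camera call takes 0.05 s, during which the arm holds its last target. There are 200 camera calls.

### The job

The white slide box at the open end of the filing rack has slumped over. Only pushing with the fingers, never picking anything up, first push the box back until it stands upright and flat against the rack's end plate, leaving the hinged keeper flap below it down until then; after that push the flap all the way up in front of the box and take the hand away. Leave the well plate, the brown bottle and the glass dish where they are.

Things in the scene. Friction and masses are not known exactly. Their poses are not given: they have to be found in the camera images.
- rack: Fixed aluminium slide-box rack. Origin on the bench below the face of its upright end plate, mid-width; x level, from the open end (-x) to the end plate (face at x = 0, 170 mm wide, top 105 mm above the bench), y across, z up. Floor plate 5 mm thick, x -125 to +100 mm, 190 mm wide. Behind the end plate stand two fixed slide boxes, tops 125 mm above the bench.
- rests (a point): Point midway between the tops of the rack's two rest posts (rubber rollers, tops 57 mm above the bench), at rack x = -69 mm. The posts stand at rack y = +72 and -72 mm, 16 mm wide, leaving a clear gap of 128 mm. The slumped box leans on them.
- slide_box: Loose closed white box, 36 thick (x) x 160 wide (y) x 120 mm tall (z), 0.2-0.4 kg; origin at the underside's centre. Starts leaning 0.6 rad to rack -x, top front edge at rack x -98 mm, 104 mm over the bench. Home: origin at rack x -18, z 5 mm, front face x -36. A level push of a few N on its upper part to rack +x swings it up; the end plate stops its foot sliding; it then stands alone.
- flap (a joint): Keeper flap: plate 80 mm wide (along rack y, centred), 70 long, 4 thick. Hinge along rack y at rack x = -46 mm, 10 mm above the bench, stiff (0.05 N m, stays where left). 0 rad = flat towards rack -x, 1.57 = fully up at its stop, 8 mm before the standing box. Starts at 0.65-0.95, under the leaning box. Push its free edge to rack +x and follow its arc up: a level push can jam.
- flap_edge (a point): Middle of the keeper flap's free edge, 70 mm from its hinge.
- well_plate: Clear twelve-well plate, loose on the bench, 86 x 128 x 20 mm, origin at the centre of its underside. Leave it alone.
- reagent: Brown glass bottle with a white cap, loose on the bench, 48 mm diameter, 100 mm tall, origin at the centre of its underside. Leave it alone.
- dish: Small covered glass dish, loose on the bench, 62 mm diameter, 15 mm tall, origin at the centre of its underside. Leave it alone.
Not all that is in view belongs to the job. What is shaped like the slide_box but blue, orange or pink is not meant.

How it is judged:
By the outcome, as a careful person would: the job done as asked, in the order asked, and still so for the second after the job is handed in, with the robot touching nothing.
It also fails if it takes over 48 s, if anything falls off the work surface, if the arm or the gripper's body presses on something with over 40 N, if the wrist force passes 120 N, or if a joint passes its speed limit or range.

## Working session

There is one attempt and no reset: what is moved stays moved. The work goes in short steps, Python scripts to look and compute and a tool call to move; the robot and the scene stay as the last step left them, time stands still between calls to the robot, and variables do not carry over. Pictures are saved under pics/ and viewed, at most 10 in all, crops included, and the job is handed in when it is done.

Besides the shell and the picture viewer there is one more tool, called after ">>>" in YAML: its name, and indented under it one key for each argument. play_rows: Moves the arm, as the interface text tells. Its arguments: {"type":"object","properties":{"deltas":{"type":"array"},"hand":{"type":"number"}},"required":["deltas"]}

```bash
mkdir -p pics; python3 - <<'E'
from workcell import bot,cams
import cv2,numpy as np
for n in("scene","top"):
    cv2.imwrite(f"pics/{n}0.png",cams.get_image(n)[:,:,::-1])
    c=cams.get_calibration(n);print(n,c["camera_matrix"].round(1).tolist(),c["R"].round(4).tolist(),c["t"].round(4).tolist())
s=bot.sense();print(s["t"],s["eef_pos"],s["eef_rot"],s["force"],s["finger_gap"])
E
```

```text
scene [[549.6, 0.0, 321.9], [0.0, 549.6, 242.1], [0.0, 0.0, 1.0]] [[-0.379, 0.9254, -0.0005], [0.6788, 0.2776, -0.6798], [-0.629, -0.258, -0.7334]] [0.0296, -0.3534, 1.6409]
top [[502.0, 0.0, 314.1], [0.0, 502.0, 235.4], [0.0, 0.0, 1.0]] [[0.0144, -0.9993, 0.0334], [-0.9986, -0.0161, -0.0507], [0.0512, -0.0326, -0.9982]] [0.129, 0.5353, 1.0442]
0.1 [ 0.20806267 -0.48162389  0.24474031] [-3.07524948e+00 -6.35845304e-01  4.32666561e-04] [-0.69390998 -0.24122017 -0.64382667] 1.0010986728446025
```

View pics/scene0.png

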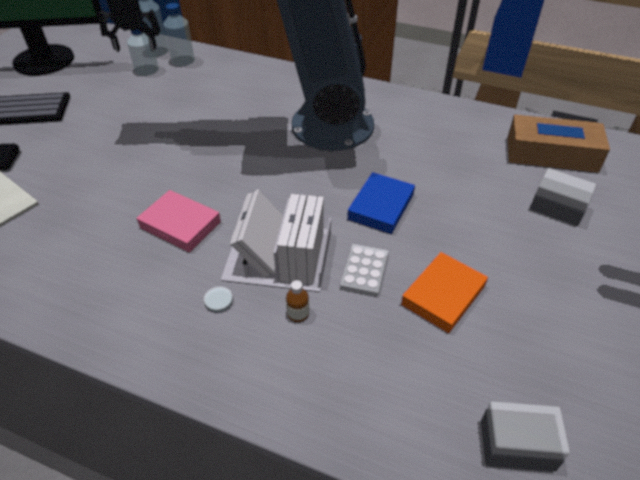

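View pics/top0.png

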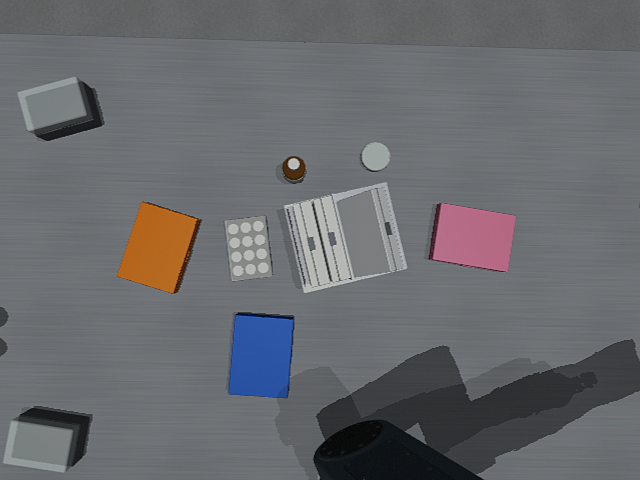

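Scene: the leaning white box sits at about (260,235) in the scene view. In the top view the rack's open-end corners are near (386,183) and (407,268), and its +x points image-left. I'll enlarge both for accurate corners.

```bash
python3 - <<'E'
import cv2,numpy as np
a=cv2.imread("pics/top0.png")[170:305,270:420];b=cv2.imread("pics/scene0.png")[180:295,215:340]
a=cv2.resize(a,None,fx=4,fy=4,interpolation=cv2.INTER_CUBIC)
b=cv2.resize(b,None,fx=5,fy=5,interpolation=cv2.INTER_CUBIC)
cv2.imwrite("pics/tc.png",a);cv2.imwrite("pics/sc.png",b)
E
```

```text
(no output)
```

View pics/tc.png

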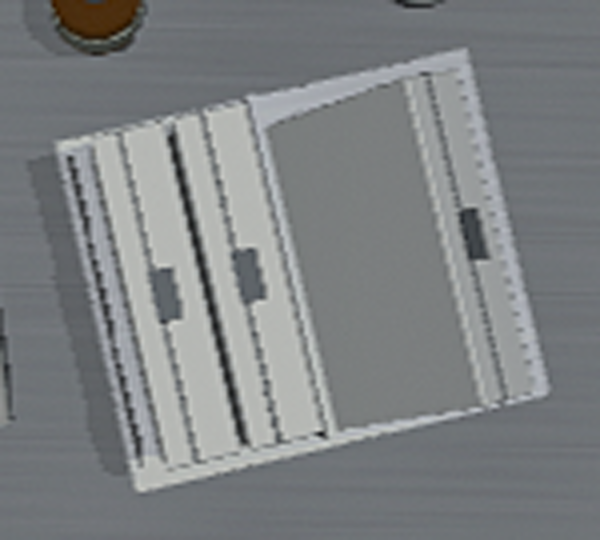

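View pics/sc.png

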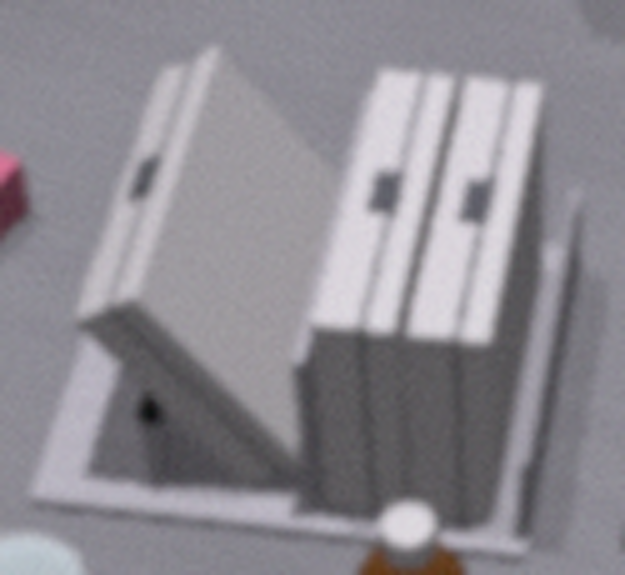

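The crops give floor corners in the top view at (386.5,182), (407,268) and (304,292.5). The box's back-top edge is at (371,190)–(391,270.5) in the top view and (258,189.6)–(241,240) in the scene view.

```bash
cat >h.py <<'E'
from workcell import bot,cams
import numpy as np,cv2
from scipy.spatial.transform import Rotation as Ro
def ray(n,p):
    c=cams.get_calibration(n);R=c["R"];K=c["camera_matrix"]
    return -R.T@c["t"],R.T@np.linalg.solve(K,[*p,1])
def plane(n,p,z):
    o,d=ray(n,p);return o+d*(z-o[2])/d[2]
def tri(a,b):
    (o,d),(e,f)=ray("top",a),ray("scene",b)
    s=np.linalg.lstsq(np.c_[d,-f],e-o,rcond=None)[0];P,Q=o+s[0]*d,e+s[1]*f
    return (P+Q)/2,np.linalg.norm(P-Q)
E
python3 - <<'E'
from h import *
A,B,C=[plane("top",p,.005) for p in((386.5,182),(407,268),(303.8,292.5))]
print(A,B,C,np.linalg.norm(A-B),np.linalg.norm(B-C))
As=plane("scene",(215+33/5,180+497/5),.005);print("A by scene",As)
y=A-B;x=C-B
ax=np.arctan2(x[1],x[0]);ay=np.arctan2(-y[0],y[1]);print("yaw x",ax,"from y",ay, ay+np.pi)
for a,b in(((371.3,190),(258,189.6)),((391.3,270.5),(241,240))):print(tri(a,b))
s=bot.sense();print(Ro.from_rotvec(s["eef_rot"]).as_matrix().round(3))
E
```

```text
[ 0.65047758 -0.01620966  0.005     ] [ 0.46760989 -0.0612447   0.005     ] [0.41315033 0.15690398 0.005     ] 0.18833148654731635 0.22484370025545317
A by scene [ 0.65174609 -0.00764135  0.005     ]
yaw x 1.8154401425982338 from y -1.329330222368298 1.8122624312214952
(array([0.59249649, 0.06351553, 0.25034025]), np.float64(0.023994928827165404))
(array([ 0.46555539, -0.05316568, -0.07029285]), np.float64(0.02420338026921125))
[[ 0.918  0.397 -0.001]
 [ 0.397 -0.918  0.001]
 [-0.    -0.001 -1.   ]]
```

>>> play_rows:
  deltas:
    - [0.3,-0.15,0,0,0,-0.16]
    - [0.6,-0.3,0,0,0,-0.32]
    - [0.95,-0.48,0,0,0,-0.48]
    - [0.95,-0.48,0,0,0,-0.48]
  hand: 1

```text
t: 0.6
eef_pos: [0.3458, -0.316, 0.2452]
eef_rot: [-2.818, -1.388, -0.0]
force: [0.1, -0.4, 0.3]
finger_gap: 0.998
gripper_force: 0.0
```

```bash
cat >>h.py <<'E'
O=np.array([.5293,.0827,0]);YAW=1.814
RR=Ro.from_euler('z',YAW).as_matrix()
def torack(p): return RR.T@(np.array(p)-O)
def togo(xr,yr,z,yaw=YAW):
    s=bot.sense();R=Ro.from_rotvec(s["eef_rot"]).as_matrix()
    d=R.T@(O+RR@[xr,yr,0]+[0,0,z]-s["eef_pos"])
    T=np.array([RR[:,0],-RR[:,1],[0,0,-1]]).T
    w=Ro.from_matrix(R.T@T).as_rotvec()
    print("t",s["t"],"rack",(torack(s["eef_pos"])*1e3).round(1),"F",s["force"].round(1),"shift",(d/.2).round(3),"turn",(w/np.radians(60)).round(3))
E
python3 - <<'E'
from h import *
togo(-.165,0,.2)
for a,b in(((391.3,270.5),(258,189.6)),((371.3,190),(241,240))):
    P,e=tri(a,b);print(torack(P).round(4),e)
E
```

```text
t 0.6 rack [-342.8  274.1  245.2] F [ 0.1 -0.4  0.3] shift [1.626 0.158 0.226] turn [-0.    -0.001 -0.858]
[-0.0682  0.0855  0.1185] 0.005009682740801516
[-0.0681 -0.0724  0.1158] 0.0031774045778935603
```

>>> play_rows:
  deltas:
    - [0.3,0.03,0,0,0,-0.17]
    - [0.6,0.06,0,0,0,-0.34]
    - [0.85,0.08,0,0,0,-0.5]
    - [0.85,0.08,0,0,0,-0.5]

```text
t: 1.1
eef_pos: [0.4631, -0.1915, 0.2447]
eef_rot: [-2.361, -2.071, -0.0]
force: [-0.4, -0.1, 0.2]
finger_gap: 0.999
gripper_force: 0.0
```

```bash
python3 -c "
from h import *
togo(-.165,0,.2)"
```

```text
t 1.1 rack [-250.2  130.3  244.7] F [-0.4 -0.1  0.2] shift [0.634 0.451 0.224] turn [-0.    -0.001 -0.357]
```

>>> play_rows:
  deltas:
    - [0.24,0.17,0.06,0,0,-0.17]
    - [0.5,0.34,0.15,0,0,-0.357]
    - [0.634,0.45,0.22,0,0,-0.357]
    - [0.634,0.45,0.22,0,0,-0.357]
    - [0.634,0.45,0.22,0,0,-0.357]

```text
t: 1.72
eef_pos: [0.5671, -0.0814, 0.2012]
eef_rot: [-1.944, -2.467, 0.001]
force: [0.0, 0.2, -1.1]
finger_gap: 0.999
gripper_force: 0.0
```

```bash
python3 -c "
from h import *
togo(-.165,0,.12)
cv2.imwrite('pics/w1.png',cams.get_image('wrist')[:,:,::-1])"
```

```text
t 1.725 rack [-168.4    2.8  201.2] F [ 0.   0.2 -1.1] shift [0.017 0.014 0.406] turn [-0.001 -0.    -0.007]
```

View pics/w1.png

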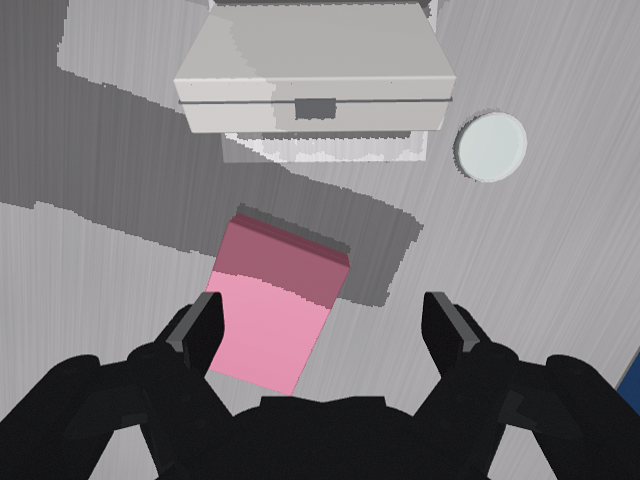

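The wrist view shows the box's top edge at (175,80)–(455,77), square to the fingers and centred within about 5 mm. I'll descend and push with the open fingers.

>>> play_rows:
  deltas:
    - [0.017,0.01,0.25,0,0,-0.007]
    - [0.05,0.01,0.53,0,0,-0.007]
    - [0.12,0.01,0.53,0,0,-0.007]
    - [0.2,0.01,0.53,0,0,-0.007]
    - [0.25,0.01,0.53,0,0,-0.007]
    - [0.25,0.01,0.53,0,0,-0.007]

```text
t: 2.52
eef_pos: [0.5589, -0.0307, 0.0971]
eef_rot: [1.931, 2.475, 0.003]
force: [0.2, -0.4, -0.2]
finger_gap: 0.997
gripper_force: 0.0
```

```bash
python3 -c "
from h import *
togo(-.047,0,.1)"
```

```text
t 2.525 rack [-117.2   -1.4   97.1] F [ 0.2 -0.4 -0.2] shift [ 0.351 -0.006 -0.015] turn [0.003 0.001 0.002]
```

Push slowly, most of the way.

>>> play_rows:
  deltas:
    - [0.03,0,0,0,0,0]
    - [0.06,0,0,0,0,0]
    - [0.09,0,0,0,0,0]
    - [0.12,0,0,0,0,0]
    - [0.15,0,0,0,0,0]
    - [0.18,0,0,0,0,0]
    - [0.21,0,0,0,0,0]
    - [0.24,0,0,0,0,0]
    - [0.265,0,0,0,0,0]
    - [0.285,0,0,0,0,0]

```text
t: 3.78
eef_pos: [0.5441, 0.0242, 0.0953]
eef_rot: [-1.934, -2.476, -0.0]
force: [-0.2, -0.3, 0.2]
finger_gap: 0.998
gripper_force: 0.0
```

```bash
python3 -c "
from h import *
togo(-.047,0,.1)
a=cams.get_image('top')[170:305,270:420,::-1];b=cams.get_image('scene')[180:300,215:345,::-1]
cv2.imwrite('pics/p2.png',np.hstack([cv2.resize(a,(400,360)),cv2.resize(b,(390,360))]))"
```

```text
t 3.775 rack [-60.4  -0.3  95.3] F [-0.2 -0.3  0.2] shift [ 0.067 -0.001 -0.024] turn [-0.    -0.     0.001]
```

View pics/p2.png

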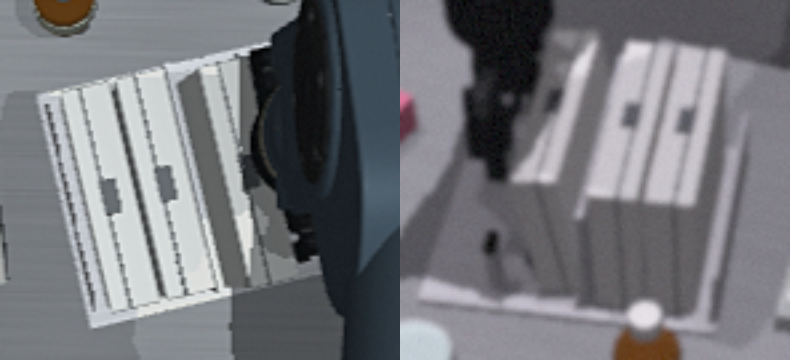

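The box is nearly upright, with a small wedge of a gap left to the end plate. I continue in small steps.

>>> play_rows:
  deltas:
    - [0.015,0,-0.01,0,0,0]
    - [0.03,0,-0.02,0,0,0]
    - [0.045,0,-0.025,0,0,0]
    - [0.055,0,-0.025,0,0,0]
    - [0.06,0,-0.025,0,0,0]
    - [0.06,0,-0.025,0,0,0]

```text
t: 4.62
eef_pos: [0.5413, 0.0355, 0.1003]
eef_rot: [-1.934, -2.476, 0.0]
force: [0.3, 0.5, -0.1]
finger_gap: 1.004
gripper_force: 0.0
```

```bash
python3 -c "
from h import *
togo(-.047,0,.1)"
```

```text
t 4.625 rack [-48.7  -0.3 100.3] F [ 0.3  0.5 -0.1] shift [ 0.009 -0.001  0.001] turn [-0.    -0.     0.001]
```

>>> play_rows:
  deltas:
    - [0.005,0,0,0,0,0]
    - [0.01,0,0,0,0,0]
    - [0.015,0,0,0,0,0]
    - [0.015,0,0,0,0,0]

```text
t: 5.12
eef_pos: [0.5407, 0.0384, 0.1003]
eef_rot: [-1.934, -2.476, -0.0]
force: [-0.6, -0.1, 0.3]
finger_gap: 1.001
gripper_force: 0.0
```

>>> play_rows:
  deltas:
    - [0.005,0,0,0,0,0]
    - [0.01,0,0,0,0,0]
    - [0.015,0,0,0,0,0]
    - [0.015,0,0,0,0,0]

```text
t: 5.62
eef_pos: [0.5404, 0.0394, 0.1006]
eef_rot: [1.933, 2.473, -0.004]
force: [1.8, -11.3, 0.3]
finger_gap: 0.998
gripper_force: 5.6
```

```bash
python3 -c "
from h import *
togo(-.047,0,.1)
a=cams.get_image('top')[170:305,270:420,::-1];b=cams.get_image('scene')[180:300,215:345,::-1]
cv2.imwrite('pics/p3.png',np.hstack([cv2.resize(a,(400,360)),cv2.resize(b,(390,360))]))"
```

```text
t 5.625 rack [-44.7  -0.4 100.6] F [  1.8 -11.3   0.3] shift [-0.012 -0.002  0.003] turn [0.    0.004 0.001]
```

View pics/p3.png

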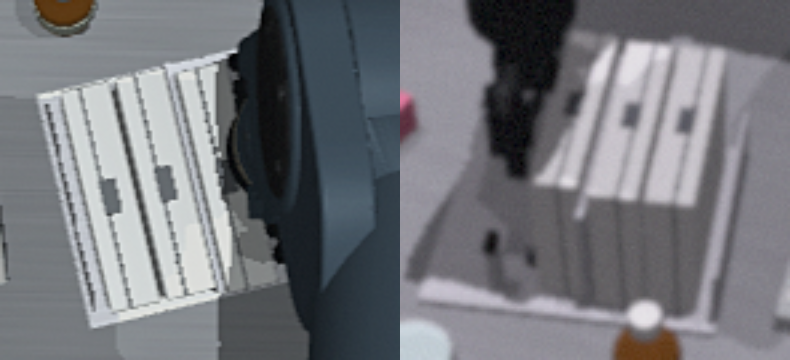

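Contact at 11 N and the box stands flat against the plate. I back off and look at the flap with the wrist camera.

>>> play_rows:
  deltas:
    - [-0.1,0,0,0,0,0]
    - [-0.3,0,-0.1,0,0,0]
    - [-0.55,0,-0.3,0,0,0]
    - [-0.55,0,-0.3,0,0,0]
    - [-0.55,0,-0.3,0,0,0]
    - [-0.55,0,-0.3,0,0,0]
  hand: 1

```text
t: 6.48
eef_pos: [0.5657, -0.0648, 0.1593]
eef_rot: [-1.932, -2.475, 0.001]
force: [-0.3, 0.5, 0.2]
finger_gap: 1.0
gripper_force: 0.0
```

```bash
python3 -c "
from h import *
togo(-.15,0,.08)
cv2.imwrite('pics/w4.png',cams.get_image('wrist')[:,:,::-1])
b=cams.get_image('scene')[:,:,::-1];cv2.imwrite('pics/s4.png',b)
b=cams.get_image('top')[:,:,::-1];cv2.imwrite('pics/t4.png',b)
c=cams.get_calibration('wrist');print(c['tool_from_camera'].round(4).tolist(),c['camera_matrix'].tolist())"
```

```text
t 6.475 rack [-1.519e+02  1.000e-01  1.593e+02] F [-0.3  0.5  0.2] shift [0.009 0.001 0.396] turn [-0.002 -0.001  0.002]
[[0.0009, -0.9564, -0.2921, 0.0754], [1.0, 0.0007, 0.0009, 0.0003], [-0.0006, -0.2921, 0.9564, -0.1285], [0.0, 0.0, 0.0, 1.0]] [[339.16819445801065, 0.0, 322.4348327449922], [0.0, 339.16819445801065, 232.75926184888442], [0.0, 0.0, 1.0]]
```

View pics/w4.png

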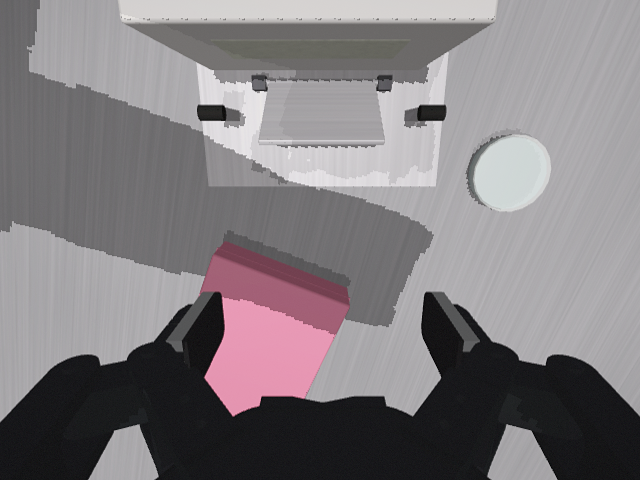

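The flap's free edge is at (259,142)–(385,142). With its 80 mm width that puts it at rack x ≈ -85, z ≈ 66 mm, so the angle is about 0.95 rad, and it lies centred. I shut the fingers and go down in front of it.

>>> play_rows:
  deltas:
    - [0.0,0,0,0,0,0]
    - [0.0,0,0,0,0,0]
    - [0.0,0,0.1,0,0,0]
    - [0.03,0,0.3,0,0,0]
    - [0.11,0,0.44,0,0,0]
    - [0.11,0,0.44,0,0,0]
    - [0.11,0,0.44,0,0,0]
    - [0.11,0,0.44,0,0,0]
  hand: -1

```text
t: 7.62
eef_pos: [0.5624, -0.0446, 0.0737]
eef_rot: [1.933, 2.474, 0.002]
force: [0.8, 0.1, 0.4]
finger_gap: -0.001
gripper_force: 0.0
```

```bash
python3 -c "
from h import *
togo(-.097,0,.071);togo(-.057,0,.085)"
```

```text
t 7.625 rack [-131.5   -1.4   73.7] F [0.8 0.1 0.4] shift [ 0.173 -0.007  0.013] turn [0.002 0.001 0.001]
t 7.625 rack [-131.5   -1.4   73.7] F [0.8 0.1 0.4] shift [ 0.373 -0.007 -0.057] turn [0.002 0.001 0.001]
```

>>> play_rows:
  deltas:
    - [0.07,0,0,0,0,0]
    - [0.13,0,0,0,0,0]
    - [0.17,0,0,0,0,0]
    - [0.19,0,-0.015,0,0,0]
    - [0.213,0,-0.028,0,0,0]
    - [0.237,0,-0.04,0,0,0]
    - [0.26,0,-0.05,0,0,0]
    - [0.285,0,-0.058,0,0,0]
    - [0.31,0,-0.063,0,0,0]
    - [0.31,0,-0.063,0,0,0]

```text
t: 8.88
eef_pos: [0.5462, 0.0165, 0.085]
eef_rot: [-1.933, -2.476, -0.001]
force: [-0.6, 0.1, -0.1]
finger_gap: -0.001
gripper_force: 0.0
```

```bash
python3 -c "
from h import *
togo(-.057,0,.085)
cv2.imwrite('pics/w5.png',cams.get_image('wrist')[:,:,::-1])"
```

```text
t 8.875 rack [-68.3  -0.4  85. ] F [-0.6  0.1 -0.1] shift [ 0.057 -0.002  0.   ] turn [ 0.    -0.     0.002]
```

View pics/w5.png

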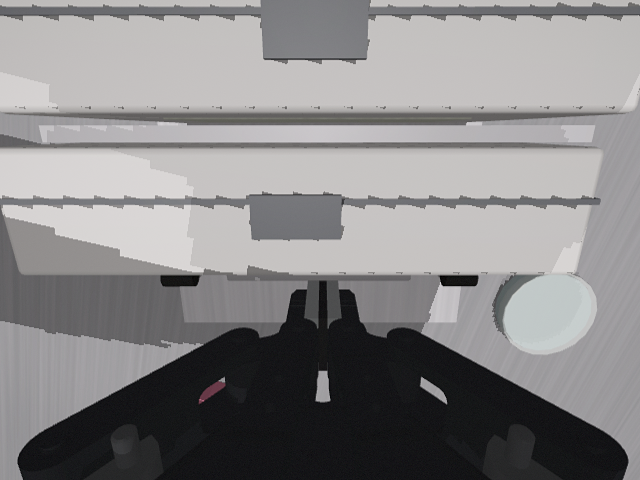

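The flap's edge shows at (228–410, 278), just ahead of the fingers, so it is following. I continue to the stop.

>>> play_rows:
  deltas:
    - [0.015,0,-0.002,0,0,0]
    - [0.03,0,-0.004,0,0,0]
    - [0.045,0,-0.005,0,0,0]
    - [0.055,0,-0.005,0,0,0]
    - [0.06,0,-0.005,0,0,0]
    - [0.06,0,-0.005,0,0,0]

```text
t: 9.68
eef_pos: [0.5433, 0.0277, 0.0859]
eef_rot: [-1.934, -2.476, -0.0]
force: [0.1, -0.5, -0.9]
finger_gap: 0.004
gripper_force: 0.2
```

>>> play_rows:
  deltas:
    - [0.005,0,0,0,0,0]
    - [0.01,0,0,0,0,0]
    - [0.014,0,0,0,0,0]
    - [0.014,0,0,0,0,0]

```text
t: 10.18
eef_pos: [0.5432, 0.0283, 0.086]
eef_rot: [1.934, 2.471, -0.004]
force: [3.4, -13.2, -0.7]
finger_gap: -0.0
gripper_force: 6.1
```

At the stop, with 13 N at rack x ≈ -56 as predicted. I withdraw.

>>> play_rows:
  deltas:
    - [-0.1,0,0,0,0,0]
    - [-0.35,0,-0.05,0,0,0]
    - [-0.6,0,-0.4,0,0,0]
    - [-0.7,0,-0.6,0,0,0]
    - [-0.7,0,-0.6,0,0,0]
    - [-0.7,0,-0.6,0,0,0]
    - [-0.7,0,-0.6,0,0,0]

```text
t: 11.05
eef_pos: [0.5756, -0.1049, 0.2043]
eef_rot: [-1.932, -2.474, 0.001]
force: [-0.4, 0.5, -0.1]
finger_gap: -0.0
gripper_force: 0.0
```

```bash
python3 -c "
from h import *
togo(-.15,0,.08)
a=cams.get_image('wrist')[:,:,::-1];b=cams.get_image('scene')[180:300,215:345,::-1]
cv2.imwrite('pics/f.png',np.hstack([cv2.resize(a,(400,300)),cv2.resize(b,(325,300))]))"
```

```text
t 11.05 rack [-1.932e+02  2.000e-01  2.043e+02] F [-0.4  0.5 -0.1] shift [0.215 0.003 0.622] turn [-0.002 -0.001  0.002]
```

View pics/f.png

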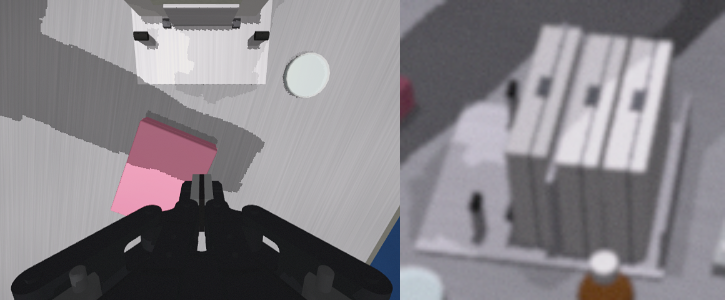

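The box stands upright against the plate, and the flap is up in front of it (wrist view, about (165–238, 5–25)). The hand is clear and the other objects haven't moved.

```bash
python3 -c "
from workcell import order
print(order.close_job())"
```

```text
the job is handed in; nothing more can be done
None
```

I pushed the slide box upright and flat against the end plate, then pushed the keeper flap fully up to its stop in front of it. The hand was clear when I handed the job in at about 11 s; I didn't touch the well plate, bottle or dish.

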